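# Reset the tilting work rest to its second notch

## Task

The tilting work rest on the bench is propped too steep, and its ratchet only lets the board go up: lift the board past its top notch until the yellow pawl is thrown clear, let it sink down flat so that the pawl drops back in, then raise it again slowly and leave it propped in the second notch up from flat. Move the board alone: keep off the pawl, and leave the paint tin, the sanding block and the tub where they stand.

Things in the scene. Friction and masses are not known exactly. Their poses are not given: they have to be found in the camera images.
- rest_base: Fixed base of the work rest: plywood plate 250 x 225 x 9 mm with two dark steel cheeks that carry the hinge; yaw within 0.3 rad. Origin on the bench, 100 mm on the +x side of the hinge line. The hinge has a rotary damper: with the pawl clear, the board sinks to flat by itself in 3 to 5 s. Two posts hold the flat board; behind the propped board the space is free down to 75 mm above the bench.
- hinge (a point): Middle of the board's hinge axis, 80 mm above the bench. Fixed to the base: x points level from the hinge to the far side, where the board lies when flat; z up; the hinge axis runs along y. The board is a pale wood panel 150 mm wide along y, 12 mm thick, its mid-plane through the hinge axis, reaching 200 mm from it; about 0.6 kg.
- board (a joint): Angle of the board, rad: 0 flat; grows as the far edge rises and swings back over the hinge; stop at 1.40. Notches hold it at 0.24, 0.48 (second), 0.73, 0.97; raised, it catches in each once about 0.07 above that angle. Starts a little above the third or fourth notch and sinks into one of them in about a second. Raise it at most 0.5 rad/s to be caught: a jerk can throw the pawl.
- pawl (a joint): Angle of the yellow, top-heavy pawl, rad: about -0.145 seated (board cannot sink), up to 0 as it rides over a tooth, 0.45 thrown clear. A gravity toggle: it stays on the side it has tipped to. A red ramp on the wheel throws it clear as the board is raised from 1.10 to about 1.32 (go to the stop to be sure); a pin tips it back in the last 0.1 rad before the board is flat.
- pawl_ball (a point): Centre of the 28 mm brass ball on top of the pawl. Pawl and ratchet wheel lie 85 to 115 mm to the +y side of the hinge point, from 50 mm before to 140 mm beyond the hinge line, up to 155 mm above the bench: keep off them.
- grip (a point): Middle of the red grip, a flat fin fixed on the board near its far edge: 12 mm thick, 90 mm wide along the hinge axis, standing 47 mm square off the top face. The point is 190 mm from the hinge axis along the board, 34 mm above its mid-plane, 19 mm below the fin's rim. Axes turn with the board: x along the board from the hinge (across the fin's thickness), z out of the top face.
- back_edge (a point): Middle of the lower corner of the board's far edge: 200 mm from the hinge axis along the board, 6 mm below its mid-plane. On the steep board it is the upper rear corner: closed fingers hung down behind it can draw it up and toward the hinge, with 3 to 6 N.
- paint_tin: Bystander: closed paint tin with a blue-grey side, 74 mm across, 80 mm high; origin at the centre of its underside.
- sanding: Bystander: cork sanding block 65 x 112 x 30 mm; origin at the centre of its underside.
- tub: Bystander: open pale plastic tub with screws, 77 mm across, 48 mm high; origin at the centre of its underside.

How it is judged:
By the outcome, as a careful person would: the job done as asked, in the order asked, and still so for the second after the job is handed in, with the robot touching nothing.
It also fails if it takes over 56 s, if anything falls off the work surface, if the arm or the gripper's body presses on something with over 40 N, if the wrist force passes 120 N, or if a joint passes its speed limit or range.

## Robot

A 6-joint arm with a two-finger parallel gripper is mounted at the origin on the work surface; the furniture and walls round the work are solid. World frame = base frame: x ahead of the robot, y to its left, z up, the work surface at z = 0. Lengths are in m, angles in rad, forces in N, time in s.
With the tool pointing down it reaches from about 0.35 to 0.775 m from the base axis. Payload 5.5 kg.
Tool frame: the origin (TCP) lies on the centre line of the jaws, within the pads' length; the fingertips stand 25 mm ahead of it and the grasp point (between the pads) lies 6 mm ahead of it; z points along the fingers, y is the line along which they close (so a half turn about z gives the same grasp; the last joint's range is limited). The gripper opens to 85 mm and grips with 20 to 120 N. Pads are 22 mm wide; open, the fingers measure 114 mm over their backs; the gripper's body (76 mm by 85 mm) begins 54 mm behind the grasp point. The pads swing forward as they close: fully open they stand 13 mm farther back than shut.
Start: joints at [-1.381, 0.313, 0.046, 1.304, 0, 1.431], TCP at [0.186, -0.544, 0.229] pointing down, gripper open.
Joint ranges: [-2.76, 2.76], [-0.86, 1.69], [-1.03, 1.26], [-2.2, 2.34], [-1.47, 1.5], [-3.14, 3.14]. Speed limits (rad/s): [2.57, 2.57, 3.14, 3.14, 3.14, 3.14].

## Interface

Orientations are given as a unit quaternion [x, y, z, w].
In Python, from rig import bot gives the robot as it stands.
- The arm moves only by the shell command python3 -m jog 'ROWS' [FORCE]. ROWS is JSON, a list of rows, each a list of 7 numbers: the finger opening in m, from 0 to 0.0854, then the shift along the tool's x, y, z in m, then the turn, a rotation vector about the tool's x, y, z in rad. In form: [[claw, dx, dy, dz, rx, ry, rz], ...]. A call has 1 to 12 rows; each row is the pose to reach, as a shift and turn from the pose commanded when the call began, along the tool's axes at that moment; what a row does not reach only later rows make up. A row lasts 1/12 s, in which the tool goes at most 41.7 mm and 7.16 degrees, less where a joint would pass 70% of its speed; a pose out of reach is approached as far as the arm can. A call with a gripper value outside its range is refused whole. The fingers move at their own pace and stop on an object; FORCE is the grip in N (left out, the last holds). Time passes only in rows, so rows that repeat a pose let the fingers close. It gives the time, the measured TCP pose, the force, the opening and the grip force at its end, in the units of the state.
- bot.read_state(): the state, without advancing time (a new reading comes with each control period).
- bot.snapshot(name): name is "side" or "top"; returns the picture (420x560x3 uint8, red, green, blue); there is no depth.
- bot.camera_info(name): a dict with "intrinsics" (3x3 intrinsics, pixels), "T" (4x4, takes a point from camera to world coordinates). Camera axes: x right, y down, z forward; pixel columns grow to the right and rows downward; lengths in m; the calibration is good to about 2 mm. A picture is of the moment at which its call begins. camera_info takes no time and is no camera call.
- bot.close_job(): hands the job in; it is judged then, once.
Trained networks look in the newest picture that a camera, given by its name, has taken for a name from the list of things; names that differ only in an ending like _2 or _b are one class to them, and where a whole thing is asked for, a point or a joint stands for the part that bears it (a point fixed in the world has none). Each returns a list of dicts, best first, with "score" (0 to 1); they miss things now and then, are a little off and sometimes report something else, mostly with a low value. They report only what shows in the picture. A call takes as long as a camera call.
- bot.find_in(camera, target): "rect" ([centre column, centre row, width, height] in pixels, round what is visible of it).
- bot.trace(camera, target): "mask" (420x560 bool, what is visible of it) and "rect" ([centre column, centre row, width, height] in pixels, round what is visible of it).
- bot.place_of(camera, target): "pixel" ([column, row] in pixels: a listed point, or the origin of a listed thing).
The state is a dict: "t": time; "qpos": joint angles; "qd": joint speeds; "joint_efforts": joint torques, N m; "tcp_pos": TCP position; "orientation": TCP orientation; "contact_force": force on the tool from outside, world axes, zero at the start; "torque": the same for the moment, N m; "grip_width": opening from 0.0 (shut) to 1.0 (fully open); "grip_force": force on a finger pad.
Only numpy, scipy, OpenCV 4.12 (cv2) and the standard library are available. Lean on these libraries where they do the work, as an engineer would, in place of code of your own. Each camera call takes 0.05 s, during which the arm holds its last target. There are 200 camera calls.

## Working session

There is one attempt and no reset: what is moved stays moved. The work goes in short steps, Python scripts to look and compute and a shell command to move; the robot and the scene stay as the last step left them, time stands still between calls to the robot, and variables do not carry over. Pictures are saved under pics/ and viewed, at most 10 in all, crops included, and the job is handed in when it is done.

```bash
ls; mkdir -p pics
cat > h.py <<'E'
import numpy as np, cv2
from rig import bot
from scipy.spatial.transform import Rotation as R
def cam(n):
    c=bot.camera_info(n); return np.array(c["intrinsics"]),np.array(c["T"])
def ray(n,px):
    K,T=cam(n); d=T[:3,:3]@np.linalg.solve(K,[px[0],px[1],1]); return T[:3,3],d/np.linalg.norm(d)
def atz(n,px,z):
    o,d=ray(n,px); return o+d*(z-o[2])/d[2]
def tri(p1,p2):
    (o1,d1),(o2,d2)=ray("side",p1),ray("top",p2)
    A=np.stack([d1,-d2],1); s=np.linalg.lstsq(A,o2-o1,rcond=None)[0]
    a,b=o1+s[0]*d1,o2+s[1]*d2; return (a+b)/2,np.linalg.norm(a-b)
def proj(n,X):
    K,T=cam(n); p=K@(T[:3,:3].T@(np.array(X)-T[:3,3])); return p[:2]/p[2]
def save(n,f):
    im=bot.snapshot(n); cv2.imwrite("pics/"+f,im[:,:,::-1]); return im
E
python3 - <<'E'
from h import *
a=save("side","s0.png");b=save("top","t0.png")
cv2.imwrite("pics/st0.png",np.vstack([a,b])[:,:,::-1]) if 0 else None
for n in("side","top"): print(n,cam(n)[1].round(3).tolist())
for t in ["hinge","pawl_ball","grip","back_edge","rest_base","paint_tin","sanding","tub"]:
    r={}
    for n in("side","top"):
        l=bot.place_of(n,t); r[n]=l[0]["pixel"] if l else None
        print(t,n,[(np.round(x["pixel"],1).tolist(),round(x["score"],2)) for x in l[:2]])
    if r["side"] is not None and r["top"] is not None: 
        p,e=tri(r["side"],r["top"]); print("   ",p.round(4),round(e,4))
print(bot.read_state())
E
```

```text
pics
side [[0.989, -0.122, 0.081, 0.48], [-0.145, -0.746, 0.65, -0.483], [-0.018, -0.655, -0.756, 0.749], [0.0, 0.0, 0.0, 1.0]]
top [[0.002, -0.985, 0.175, 0.37], [-1.0, -0.002, -0.001, 0.076], [0.001, -0.175, -0.985, 0.926], [0.0, 0.0, 0.0, 1.0]]
hinge side []
hinge top [([296.5, 246.6], 0.56)]
pawl_ball side [([221.5, 229.4], 0.55), ([240.7, 180.3], 0.45)]
pawl_ball top [([255.4, 215.7], 0.42)]
    [0.4742 0.1302 0.0041] 0.0878
grip side [([277.7, 174.9], 0.64)]
grip top [([306.9, 174.7], 0.68), ([256.3, 216.8], 0.29)]
    [0.5551 0.0337 0.2359] 0.0013
back_edge side [([296.2, 183.9], 0.97)]
back_edge top [([308.0, 161.3], 0.8)]
    [0.5882 0.0299 0.2112] 0.0009
rest_base side [([270.9, 254.7], 0.98)]
rest_base top [([302.8, 209.3], 0.72)]
    [ 0.5352  0.0298 -0.0044] 0.0023
paint_tin side []
paint_tin top [([214.9, 229.3], 0.68)]
sanding side [([190.1, 261.6], 0.92), ([240.4, 190.4], 0.5)]
sanding top [([299.8, 282.8], 0.67), ([215.8, 227.6], 0.51)]
    [ 0.3595  0.038  -0.0015] 0.0001
tub side [([301.8, 185.7], 0.88), ([292.2, 185.1], 0.51)]
tub top [([226.0, 164.9], 0.73)]
    [0.6416 0.2168 0.006 ] 0.0003
{'t': 0.9, 'qpos': array([-1.38060057e+00,  3.13169123e-01,  4.60632320e-02,  1.30360864e+00,
        1.78460420e-05,  1.43116959e+00]), 'qd': array([-5.25998934e-04, -3.09564610e-04,  6.69907787e-04,  8.44735846e-05,
        2.70566019e-04,  7.88993139e-04]), 'joint_efforts': array([-1.61480846e-03, -4.80447042e+01,  2.98814070e+01,  1.64606076e-04,
       -4.19313683e-04, -1.45471720e-06]), 'tcp_pos': array([ 0.18621348, -0.54403351,  0.2291257 ]), 'orientation': array([9.86432928e-01, 1.64164783e-01, 9.95413288e-06, 4.06588791e-05]), 'contact_force': array([ 0.73369628, -0.51579918, -0.66142908]), 'torque': array([ 0.01695546, -0.02868934, -0.00830791]), 'grip_force': 0.0, 'grip_width': 0.9995355511161755}
```

Run:
```python
from h import *
a=save("side","s1.png");b=save("top","t1.png")
cv2.imwrite("pics/both.png",np.hstack([a[100:340,90:490],b[80:320,130:530]])[:,:,::-1])
for t in ["pawl_ball","grip","back_edge","rest_base","hinge"]:
    r={}
    for n in("side","top"):
        l=bot.place_of(n,t); r[n]=l[0]["pixel"] if l else None
        print(t,n,[(np.round(x["pixel"],1).tolist(),round(x["score"],2)) for x in l[:2]])
    if r["side"] is not None and r["top"] is not None: 
        p,e=tri(r["side"],r["top"]); print("   ",p.round(4),round(e,4))
```

```text
pawl_ball side [([238.1, 180.9], 0.64)]
pawl_ball top []
grip side [([274.8, 175.5], 0.75)]
grip top [([306.7, 176.2], 0.82), ([227.1, 168.9], 0.52)]
    [0.5511 0.0339 0.2354] 0.0038
back_edge side [([294.5, 185.4], 0.57)]
back_edge top [([306.8, 158.9], 0.72)]
    [0.5895 0.0315 0.2078] 0.0096
rest_base side [([269.8, 255.6], 0.92)]
rest_base top [([302.0, 207.5], 0.94)]
    [ 0.5364  0.031  -0.0077] 0.0052
hinge side [([222.3, 231.2], 0.97)]
hinge top [([296.4, 246.5], 0.87)]
    [0.4385 0.0483 0.077 ] 0.0016
```

View pics/both.png

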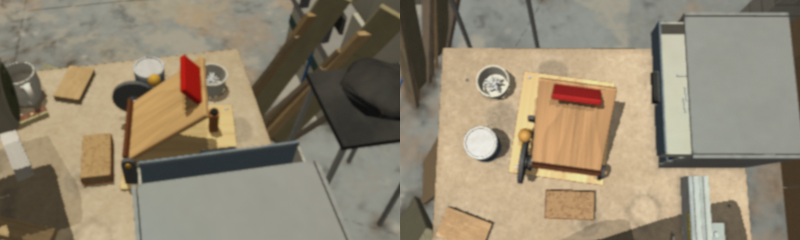

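The board sits at about 0.74 rad, which is the third notch. The hinge is near (0.438, 0.048). A grey cabinet stands on the −y side, left edge at about col 385 in the top view. Next I measure the yaw and the cabinet height.

Run:
```python
from h import *
a=cv2.imread("pics/s1.png");b=cv2.imread("pics/t1.png")
cv2.imwrite("pics/z.png",np.hstack([cv2.resize(a[230:330,200:400],None,fx=2,fy=2),cv2.resize(b[80:260,360:560],None,fx=2,fy=2)[:200]]))
# yaw: top view, model fit over hinge/back/grip + grip mask
m=bot.trace("top","grip")[0]["mask"].astype(np.uint8)
pts=np.argwhere(m)[:,::-1].astype(np.float32); print("grip rect",cv2.minAreaRect(pts))
bx=cv2.boxPoints(cv2.minAreaRect(pts)); W=[atz("top",p,.24)[:2] for p in bx]; print(np.round(W,3))
from scipy.optimize import least_squares
obs=[("side","hinge",(222.3,231.2)),("top","hinge",(296.4,246.5)),("side","grip",(274.8,175.5)),("top","grip",(306.7,175.5)),("side","back",(295,184.8)),("top","back",(307.4,160)),("side","base",(270.3,255)),("top","base",(302.4,208.4))]
def model(v):
    x,y,w,th=v; c,s=np.cos(w),np.sin(w); ct,st=np.cos(th),np.sin(th)
    L=lambda r,h:np.array([x+c*(r*ct-h*st),y+s*(r*ct-h*st),.08+r*st+h*ct])
    return dict(hinge=np.array([x,y,.08]),grip=L(.19,.034),back=L(.2,-.006),base=np.array([x+.1*c,y+.1*s,0]))
f=lambda v:np.concatenate([proj(n,model(v)[k])-p for n,k,p in obs])
r=least_squares(f,[.44,.045,-.13,.73],loss="soft_l1"); print(r.x.round(4)); print(r.fun.round(1)); print({k:q.round(3) for k,q in model(r.x).items()})
```

```text
grip rect ((295.2171630859375, 214.24020385742188), (82.40289306640625, 112.36419677734375), 11.449337005615234)
[[ 0.399  0.145]
 [ 0.599  0.109]
 [ 0.569 -0.039]
 [ 0.371  0.005]]
[ 0.4374  0.047  -0.12    0.751 ]
[-1.  -0.2  0.6  0.   1.7  0.2  0.5  1.3  0.7 -0.9  1.1  2.2  0.4 -3.3
 -1.8 -0.5]
{'hinge': array([0.437, 0.047, 0.08 ]), 'grip': array([0.552, 0.033, 0.235]), 'back': array([0.587, 0.029, 0.212]), 'base': array([0.537, 0.035, 0.   ])}
```

View pics/z.png

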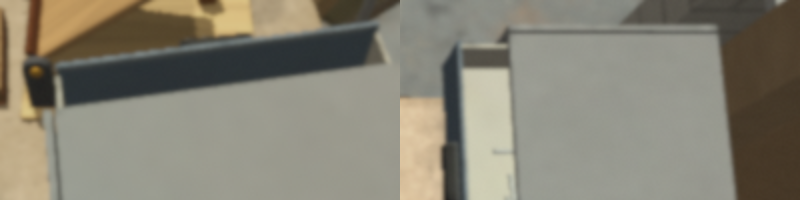

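Run:
```python
from h import *
print("drawer",tri((389,243.5),(389,102)),"cab",tri((397,261),(415,96)))
b=cv2.imread("pics/t1.png").astype(int)
m=((b[:,:,2]>110)&(b[:,:,1]<50)&(b[:,:,0]<50)).astype(np.uint8)
n,l,s,c=cv2.connectedComponentsWithStats(m); k=1+s[1:,4].argmax(); print(s[k],c[k])
q=np.argwhere(l==k)[:,::-1].astype(np.float32); 
bx=cv2.boxPoints(cv2.minAreaRect(q));W=np.array([atz("top",p,.24)[:2] for p in bx]);print(W.round(3)); 
for i in range(4):
    d=W[(i+1)%4]-W[i]; print(np.linalg.norm(d).round(3),np.arctan2(d[1],d[0]).round(3))
```

```text
drawer (array([ 0.7076077 , -0.12813926,  0.21561437]), np.float64(0.0008195820444623169)) cab (array([ 0.70556794, -0.17196704,  0.23494742]), np.float64(0.008403055394658777))
[283 165  48  20 670] [307.00149254 174.81940299]
[[ 0.547  0.078]
 [ 0.574  0.075]
 [ 0.562 -0.011]
 [ 0.535 -0.007]]
0.027 -0.124
0.086 -1.703
0.027 2.997
0.085 1.439
```

```bash
python3 -m jog '[[0,0,0,-0.04,0,0,0],[0,0,0,-0.08,0,0,0],[0,0.03,-0.02,-0.12,0,0,-0.12],[0,0.06,-0.04,-0.14,0,0,-0.24],[0,0.09,-0.06,-0.15,0,0,-0.36],[0,0.12,-0.08,-0.15,0,0,-0.48],[0,0.15,-0.1,-0.15,0,0,-0.6],[0,0.18,-0.12,-0.15,0,0,-0.72],[0,0.215,-0.14,-0.15,0,0,-0.84],[0,0.25,-0.163,-0.15,0,0,-0.96],[0,0.285,-0.186,-0.15,0,0,-1.08],[0,0.32,-0.21,-0.15,0,0,-1.116]]'; python3 -c "
from h import *
s=bot.read_state();print(s['qpos'].round(3),R.from_quat(s['orientation']).as_matrix().round(3).tolist())"
```

```text
t: 2.55
tcp_pos: [0.4211, -0.241, 0.3793]
orientation: [0.748, 0.663, 0.0, 0.0]
contact_force: [1.3, -0.3, -0.1]
grip_width: 0.005
grip_force: 0.0
[-0.685  0.139  0.188  1.619 -0.     1.005] [[0.12, 0.993, 0.001], [0.993, -0.12, -0.001], [-0.0, 0.001, -1.0]]
```

```bash
python3 -m jog '[[0,0.033,0.02,0,0,0,0],[0,0.066,0.04,0,0,0,0],[0,0.1,0.06,0,0,0,0],[0,0.133,0.08,0,0,0,0],[0,0.166,0.1,0,0,0,0],[0,0.2,0.12,0,0,0,0],[0,0.233,0.14,0,0,0,0],[0,0.26,0.16,0,0,0,0],[0,0.288,0.175,0.01,0,0,0],[0,0.288,0.175,0.05,0,0,0],[0,0.288,0.175,0.09,0,0,0],[0,0.288,0.175,0.12,0,0,0]]'
python3 - <<'E'
from h import *
a=save("side","s2.png")
cv2.imwrite("pics/s2z.png",cv2.resize(a[90:290,170:370],None,fx=2.5,fy=2.5)[:,:,::-1])
s=bot.read_state(); M=R.from_quat(s["orientation"]).as_matrix(); p=s["tcp_pos"]
t=p+M@[0,0,.025]; print(p.round(4),t.round(4),proj("side",t),proj("side",[.587,.029,.209]))
for n in("back_edge","pawl_ball","grip"): print(n,[(np.round(x["pixel"],1).tolist(),round(x["score"],2)) for x in bot.place_of("side",n)[:2]])
E
```

```text
t: 3.55
tcp_pos: [0.6297, 0.0223, 0.2559]
orientation: [0.749, 0.662, -0.001, -0.0]
contact_force: [-0.2, -0.6, -0.2]
grip_width: 0.001
grip_force: 0.0
[0.6256 0.0223 0.2486] [0.6253 0.0223 0.2236] [317.7458107  179.52158649] [295.86008343 185.068894  ]
back_edge [([295.1, 182.5], 0.94)]
pawl_ball [([240.6, 180.4], 0.56)]
grip [([277.6, 175.4], 0.79), ([243.2, 190.4], 0.5)]
```

View pics/s2z.png

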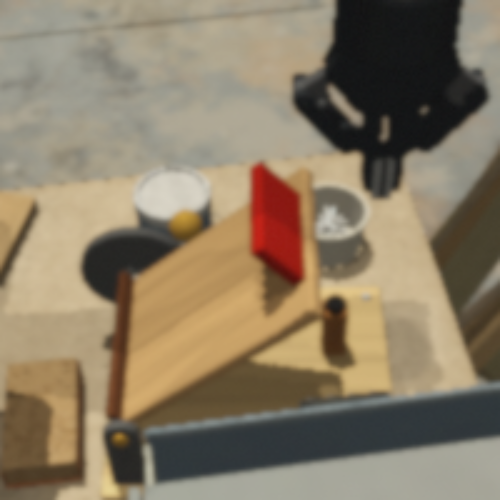

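```bash
python3 -m jog '[[0,0,0,0,0,0,-0.12],[0,0,0,0,0,0,-0.24],[0,0,0,0,0,0,-0.36],[0,0,0,0,0,0,-0.48],[0,0,0,0,0,0,-0.6],[0,0,0,0,0,0,-0.72],[0,0,0,0,0,0,-0.84],[0,0,0,0,0,0,-0.96],[0,0,0,0,0,0,-1.08],[0,0,0,0,0,0,-1.2],[0,0,0,0,0,0,-1.32],[0,0,0,0,0,0,-1.44]]'; python3 -m jog '[[0,0,0,0,0,0,-0.12],[0,0,0,0,0,0,-0.13],[0,0,0,0,0,0,-0.13]]'; python3 -c "
from h import *
s=bot.read_state();print(s['qpos'].round(3),s['tcp_pos'].round(4),s['contact_force'].round(2),R.from_quat(s['orientation']).as_matrix().round(3).tolist())"
```

```text
t: 4.75
tcp_pos: [0.6319, 0.0207, 0.2637]
orientation: [0.125, 0.992, 0.0, 0.004]
contact_force: [0.1, -0.4, -0.0]
grip_width: -0.001
grip_force: 0.0
t: 5.0
tcp_pos: [0.6314, 0.0208, 0.2625]
orientation: [0.064, 0.998, -0.0, 0.003]
contact_force: [0.3, -0.3, -0.1]
grip_width: -0.0
grip_force: 0.0
[-0.094  0.419  0.28   1.427 -0.     0.035] [0.6314 0.0208 0.2625] [ 0.32 -0.33 -0.06] [[-0.992, 0.129, 0.006], [0.129, 0.992, -0.001], [-0.006, 0.0, -1.0]]
```

```bash
python3 -m jog '[[0,0,0,0.03,0,0,0],[0,0,0,0.057,0,0,0],[0,0,0,0.057,0,0,0],[0,0.01,0,0.057,0,0,0],[0,0.018,0,0.057,0,0,0],[0,0.023,0,0.057,0,0,0],[0,0.026,0,0.057,0,0,0],[0,0.028,0,0.057,0,0,0]]'
```

```text
t: 5.67
tcp_pos: [0.6023, 0.0248, 0.2036]
orientation: [0.063, 0.998, -0.0, 0.001]
contact_force: [0.2, 0.0, -0.2]
grip_width: -0.002
grip_force: 0.0
```

```bash
python3 -m jog '[[0,0.004,0,0,0,0,0],[0,0.007,0,0,0,0,0],[0,0.011,0,-0.004,0,0,0],[0,0.015,0,-0.009,0,0,0],[0,0.019,0,-0.013,0,0,0],[0,0.024,0,-0.017,0,0,0],[0,0.028,0,-0.021,0,0,0],[0,0.033,0,-0.025,0,0,0],[0,0.038,0,-0.029,0,0,0],[0,0.042,0,-0.032,0,0,0],[0,0.047,0,-0.036,0,0,0],[0,0.052,0,-0.039,0,0,0]]'
python3 - <<'E'
from h import *
a=save("side","s3.png")
cv2.imwrite("pics/s3z.png",cv2.resize(a[90:290,170:370],None,fx=2.5,fy=2.5)[:,:,::-1])
print(bot.read_state()["contact_force"])
E
```

```text
t: 6.67
tcp_pos: [0.5538, 0.0311, 0.2437]
orientation: [0.063, 0.998, 0.0, 0.004]
contact_force: [5.8, -0.0, 5.5]
grip_width: -0.004
grip_force: 4.2
[ 4.24397759 -0.4083795   5.45303696]
```

View pics/s3z.png

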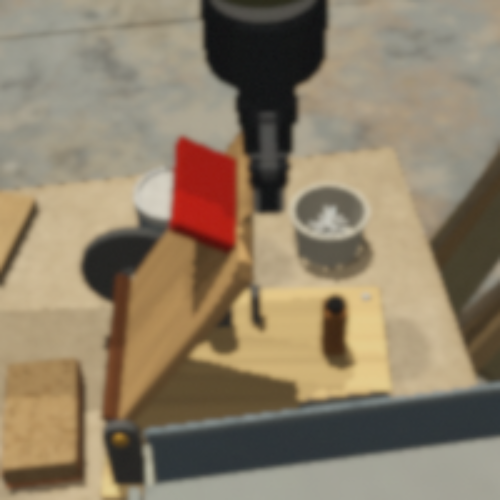

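```bash
python3 -m jog '[[0,0.005,0,-0.004,0,0,0],[0,0.01,0,-0.008,0,0,0],[0,0.016,0,-0.011,0,0,0],[0,0.022,0,-0.014,0,0,0],[0,0.028,0,-0.017,0,0,0],[0,0.034,0,-0.02,0,0,0],[0,0.04,0,-0.022,0,0,0],[0,0.046,0,-0.024,0,0,0],[0,0.052,0,-0.026,0,0,0],[0,0.058,0,-0.028,0,0,0],[0,0.063,0,-0.029,0,0,0],[0,0.068,0,-0.03,0,0,0]]'
python3 - <<'E'
from h import *
a=save("side","s4.png")
cv2.imwrite("pics/s4z.png",cv2.resize(a[90:290,170:370],None,fx=2.5,fy=2.5)[:,:,::-1])
print(bot.read_state()["contact_force"])
E
```

```text
t: 7.72
tcp_pos: [0.4845, 0.0399, 0.2723]
orientation: [0.063, 0.998, 0.0, 0.003]
contact_force: [14.8, -0.3, 2.8]
grip_width: 0.0
grip_force: 6.1
[8.46682153 2.40972908 3.97508663]
```

View pics/s4z.png

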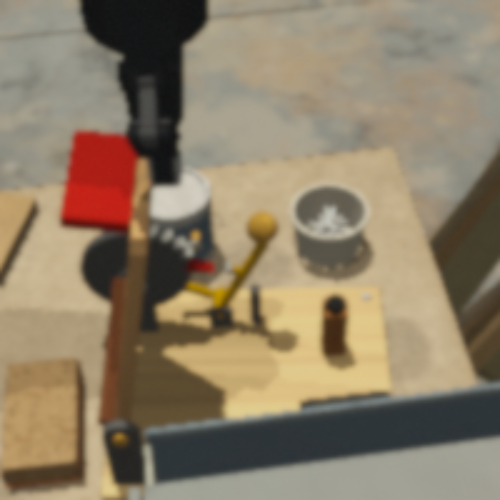

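The ball has tipped far to the right (about 262, 225 in the crop), so the pawl is thrown clear and the board is at its stop. Next I back off upward and let the board sink.

```bash
python3 -m jog '[[0,-0.006,0,-0.01,0,0,0],[0,-0.012,0,-0.045,0,0,0],[0,-0.016,0,-0.085,0,0,0],[0,-0.02,0,-0.11,0,0,0.12],[0,-0.03,0,-0.11,0,0,0.24],[0.04,-0.045,0,-0.11,0,0,0.36],[0.04,-0.06,0,-0.11,0,0,0.48],[0.04,-0.08,0,-0.11,0,0,0.6],[0.04,-0.1,0,-0.11,0,0,0.72],[0.04,-0.12,0,-0.11,0,0,0.84],[0.04,-0.135,0,-0.11,0,0,0.96],[0.04,-0.142,0,-0.11,0,0,1.08]]'; python3 -m jog '[[0.04,0,0,0,0,0,0.12],[0.04,0,0,0,0,0,0.24],[0.04,0,0,0,0,0,0.36],[0.04,0,0,0,0,0,0.49],[0.04,0,0,0,0,0,0.49],[0.04,0,0,0,0,0,0.49],[0.04,0,0,0,0,0,0.49],[0.04,0,0,0,0,0,0.49],[0.04,0,0,0,0,0,0.49],[0.04,0,0,0,0,0,0.49],[0.04,0,0,0,0,0,0.49],[0.04,0,0,0,0,0,0.49]]'
for i in 1 2; do python3 -m jog '[[0.04,0,0,0,0,0,0],[0.04,0,0,0,0,0,0],[0.04,0,0,0,0,0,0],[0.04,0,0,0,0,0,0],[0.04,0,0,0,0,0,0],[0.04,0,0,0,0,0,0],[0.04,0,0,0,0,0,0],[0.04,0,0,0,0,0,0],[0.04,0,0,0,0,0,0],[0.04,0,0,0,0,0,0],[0.04,0,0,0,0,0,0],[0.04,0,0,0,0,0,0]]' | head -2; done
python3 - <<'E'
from h import *
a=save("side","s5.png")
cv2.imwrite("pics/s5z.png",cv2.resize(a[90:290,170:370],None,fx=2.5,fy=2.5)[:,:,::-1])
s=bot.read_state();print(s['qpos'].round(3),s['tcp_pos'].round(4),R.from_quat(s['orientation']).as_matrix().round(3).tolist())
E
```

```text
t: 8.77
tcp_pos: [0.6237, 0.0214, 0.3786]
orientation: [0.57, 0.822, -0.002, -0.002]
contact_force: [-0.5, -0.4, -0.3]
grip_width: 0.468
grip_force: 0.0
t: 9.77
tcp_pos: [0.6238, 0.022, 0.3811]
orientation: [0.75, 0.662, -0.0, 0.0]
contact_force: [-0.2, 0.4, -0.5]
grip_width: 0.471
grip_force: 0.0
t: 10.77
tcp_pos: [0.6238, 0.022, 0.3811]
t: 11.77
tcp_pos: [0.6238, 0.022, 0.3811]
[-0.093  0.448  0.617  1.739 -0.     1.603] [0.6238 0.022  0.3811] [[0.125, 0.992, 0.0], [0.992, -0.125, -0.0], [-0.0, 0.0, -1.0]]
```

View pics/s5z.png

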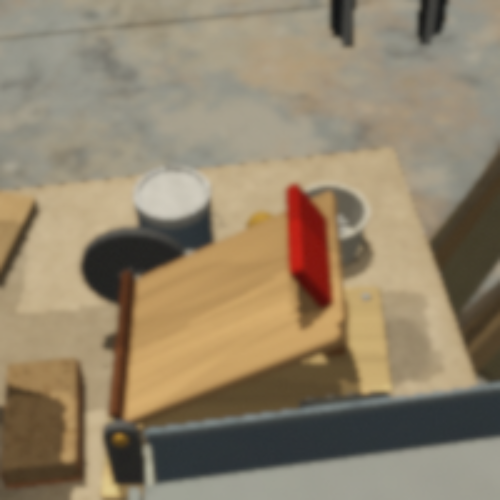

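The board is still sinking, at about 0.45 rad, with the pawl clear. I wait for it to reach flat.

```bash
for i in 1 2; do python3 -m jog '[[0.04,0,0,0,0,0,0],[0.04,0,0,0,0,0,0],[0.04,0,0,0,0,0,0],[0.04,0,0,0,0,0,0],[0.04,0,0,0,0,0,0],[0.04,0,0,0,0,0,0],[0.04,0,0,0,0,0,0],[0.04,0,0,0,0,0,0],[0.04,0,0,0,0,0,0],[0.04,0,0,0,0,0,0],[0.04,0,0,0,0,0,0],[0.04,0,0,0,0,0,0]]' | head -1; done
python3 - <<'E'
from h import *
a=save("side","s6.png");b=save("top","t6.png")
cv2.imwrite("pics/s6z.png",np.hstack([cv2.resize(a[110:290,170:370],None,fx=2,fy=2),cv2.resize(b[110:290,210:410],None,fx=2,fy=2)])[:,:,::-1])
for t in("grip","pawl_ball","back_edge"):
    r=[]
    for n in("side","top"):
        l=bot.place_of(n,t); r.append(l[0]["pixel"] if l else None); print(t,n,[(np.round(x["pixel"],1).tolist(),round(x["score"],2)) for x in l[:2]])
    if r[0] is not None and r[1] is not None: print(tri(*r))
g=[.626,.0233,.114]; print("expected grip",proj("side",g),proj("top",g))
E
```

```text
t: 12.82
t: 13.82
grip side [([314.4, 218.3], 0.74)]
grip top []
pawl_ball side [([241.5, 179.9], 0.76)]
pawl_ball top []
back_edge side [([313.2, 230.6], 0.8), ([187.2, 260.2], 0.39)]
back_edge top []
expected grip [314.49835765 217.92489253] [308.13361622 157.88298189]
```

View pics/s6z.png

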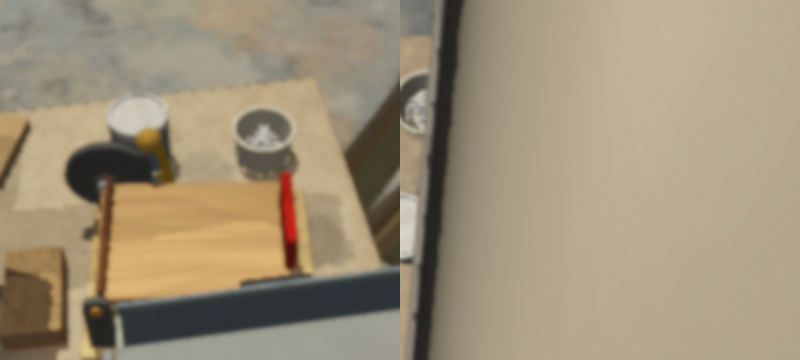

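The board lies flat, and the ball is back at (241, 180), its seated pixel from the start. The grip appears exactly where I predicted. Next I descend onto the fin.

```bash
python3 -m jog '[[0.04,0,0.001,0.035,0,0,0],[0.04,0,0.002,0.075,0,0,0],[0.04,0,0.002,0.115,0,0,0],[0.04,0,0.002,0.15,0,0,0],[0.04,0,0.002,0.18,0,0,0],[0.04,0,0.002,0.205,0,0,0],[0.04,0,0.002,0.225,0,0,0],[0.04,0,0.002,0.242,0,0,0],[0.04,0,0.002,0.255,0,0,0],[0.04,0,0.002,0.258,0,0,0],[0.04,0,0.002,0.258,0,0,0],[0.04,0,0.002,0.258,0,0,0]]'; python3 -m jog '[[0.02,0,0,0,0,0,0],[0.014,0,0,0,0,0,0],[0.008,0,0,0,0,0,0],[0.004,0,0,0,0,0,0],[0.004,0,0,0,0,0,0],[0.004,0,0,0,0,0,0]]' 40
```

```text
t: 15.22
tcp_pos: [0.6262, 0.0217, 0.1237]
orientation: [0.75, 0.662, 0.0, 0.0]
contact_force: [1.2, -0.1, 1.1]
grip_width: 0.466
grip_force: 0.0
t: 15.72
tcp_pos: [0.6249, 0.0219, 0.1245]
orientation: [0.75, 0.662, -0.0, -0.0]
contact_force: [-5.8, 0.5, 4.8]
grip_width: 0.123
grip_force: 39.7
```

```bash
python3 -m jog '[[0.004,0,-0.0012,-0.0047,-0.025,0,0],[0.004,0,-0.0024,-0.0094,-0.05,0,0],[0.004,0,-0.0039,-0.0141,-0.075,0,0],[0.004,0,-0.0054,-0.0187,-0.1,0,0],[0.004,0,-0.007,-0.0232,-0.125,0,0],[0.004,0,-0.0088,-0.0277,-0.15,0,0],[0.004,0,-0.0106,-0.0322,-0.175,0,0],[0.004,0,-0.0126,-0.0366,-0.2,0,0],[0.004,0,-0.0147,-0.041,-0.225,0,0],[0.004,0,-0.0169,-0.0454,-0.25,0,0],[0.004,0,-0.0192,-0.0497,-0.275,0,0],[0.004,0,-0.0216,-0.0539,-0.3,0,0]]'
python3 - <<'E'
from h import *
s=bot.read_state(); z=R.from_quat(s["orientation"]).as_matrix()[:,2]; print("tilt",np.arccos(-z[2]),z.round(3),s["contact_force"].round(1),s["torque"].round(2),s["grip_force"])
bot.snapshot("side"); print([(x["pixel"],x["score"]) for x in bot.place_of("side","pawl_ball")[:2]])
E
```

```text
t: 16.72
tcp_pos: [0.6042, 0.0247, 0.1774]
orientation: [0.741, 0.654, 0.099, 0.112]
contact_force: [1.8, 1.3, -3.9]
grip_width: 0.124
grip_force: 39.2
tilt 0.30129571049344905 [ 0.294 -0.037 -0.955] [ 1.8  1.3 -3.9] [ 0.25  0.24 -0.05] 39.22333538532257
[([246.2, 177.3], 0.44)]
```

```bash
python3 -m jog '[[0.004,0,-0.0012,-0.0047,-0.025,0,0],[0.004,0,-0.0024,-0.0094,-0.05,0,0],[0.004,0,-0.0039,-0.0141,-0.075,0,0],[0.004,0,-0.0054,-0.0187,-0.1,0,0],[0.004,0,-0.007,-0.0232,-0.125,0,0],[0.004,0,-0.0088,-0.0277,-0.15,0,0],[0.004,0,-0.0106,-0.0322,-0.175,0,0],[0.004,0,-0.0126,-0.0366,-0.2,0,0],[0.004,0,-0.0147,-0.041,-0.225,0,0],[0.004,0,-0.0169,-0.0454,-0.25,0,0],[0.004,0,-0.0192,-0.0497,-0.275,0,0],[0.004,0,-0.0216,-0.0539,-0.3,0,0]]'
python3 - <<'E'
from h import *
s=bot.read_state(); z=R.from_quat(s["orientation"]).as_matrix()[:,2]; print("tilt",np.arccos(-z[2]),s["contact_force"].round(1),s["torque"].round(2))
bot.snapshot("side"); print([(x["pixel"],x["score"]) for x in bot.place_of("side","pawl_ball")[:2]])
E
```

```text
t: 17.82
tcp_pos: [0.5685, 0.0294, 0.2227]
orientation: [0.716, 0.632, 0.196, 0.222]
contact_force: [3.5, 1.1, -1.6]
grip_width: 0.123
grip_force: 39.9
tilt 0.6012115641142491 [ 3.5  1.1 -1.6] [0.42 0.44 0.16]
[([245.7, 176.8], 0.68)]
```

```bash
python3 -m jog '[[0.004,0,0.001,0.0047,0.025,0,0],[0.004,0,0.002,0.0095,0.05,0,0],[0.004,0,0.0028,0.0143,0.075,0,0],[0.004,0,0.0035,0.0191,0.1,0,0],[0.004,0,0.0037,0.021,0.11,0,0],[0.004,0,0.0037,0.021,0.11,0,0]]'
python3 - <<'E'
from h import *
s=bot.read_state(); z=R.from_quat(s["orientation"]).as_matrix()[:,2]; print("tilt",np.arccos(-z[2]),s["contact_force"].round(1),s["torque"].round(2))
bot.snapshot("side"); print([(x["pixel"],x["score"]) for x in bot.place_of("side","pawl_ball")[:2]])
E
```

```text
t: 18.42
tcp_pos: [0.5837, 0.0274, 0.2066]
orientation: [0.728, 0.642, 0.16, 0.181]
contact_force: [0.9, 2.6, 1.1]
grip_width: 0.122
grip_force: 40.5
tilt 0.4885987093307446 [0.9 2.6 1.1] [0.63 0.36 0.19]
[([242.0, 178.9], 0.51)]
```

```bash
python3 -m jog '[[0.012,0,0,0,0,0,0],[0.02,0,0,0,0,0,0],[0.03,0,0,0,0,0,0],[0.04,0,0,0,0,0,0],[0.04,0,0,0,0,0,0],[0.04,0,0,-0.005,0,0,0],[0.04,0,0,-0.02,0,0,0],[0.04,0,0,-0.04,0,0,0],[0.04,0,0,-0.065,0,0,0],[0.04,0,0,-0.09,0,0,0],[0.04,0,0,-0.11,0,0,0],[0.04,0,0,-0.13,0,0,0]]'; python3 -m jog '[[0.04,0,0,-0.02,0,0,0],[0.04,0,0,-0.02,0,0,0],[0.04,0,0,-0.02,0,0,0],[0.04,0,0,-0.02,0,0,0],[0.04,0,0,-0.02,0,0,0],[0.04,0,0,-0.02,0,0,0],[0.04,0,0,-0.02,0,0,0],[0.04,0,0,-0.02,0,0,0],[0.04,0,0,-0.02,0,0,0],[0.04,0,0,-0.02,0,0,0],[0.04,0,0,-0.02,0,0,0],[0.04,0,0,-0.02,0,0,0]]'
python3 - <<'E'
from h import *
a=save("side","s9.png")
cv2.imwrite("pics/s9z.png",cv2.resize(a[90:290,170:370],None,fx=2.5,fy=2.5)[:,:,::-1])
for t in("grip","back_edge","pawl_ball"): print(t,[(x["pixel"],x["score"]) for x in bot.place_of("side",t)[:1]])
for th in(.24,.48,.73):
    c,s=np.cos(th),np.sin(th); L=lambda r,h:np.array([.4374+.992*(r*c-h*s),.047-.125*(r*c-h*s),.08+r*s+h*c])
    print(th,proj("side",L(.19,.034)),proj("side",L(.2,-.006)))
E
```

```text
t: 19.52
tcp_pos: [0.5215, 0.0347, 0.3233]
orientation: [0.727, 0.642, 0.161, 0.182]
contact_force: [-0.7, 0.6, 0.5]
grip_width: 0.468
grip_force: 0.0
t: 20.52
tcp_pos: [0.5129, 0.036, 0.3392]
orientation: [0.727, 0.642, 0.16, 0.182]
contact_force: [-0.1, -0.1, 0.6]
grip_width: 0.468
grip_force: 0.0
grip [([292.7, 191.2], 0.96)]
back_edge [([309.6, 198.8], 0.74)]
pawl_ball [([242.7, 178.1], 0.52)]
0.24 [308.71321663 203.4814234 ] [317.53892    215.39950625]
0.48 [296.89996183 189.56216514] [310.8777742  200.34347037]
0.73 [278.33612479 176.88973118] [297.16636112 185.40392711]
```

View pics/s9z.png

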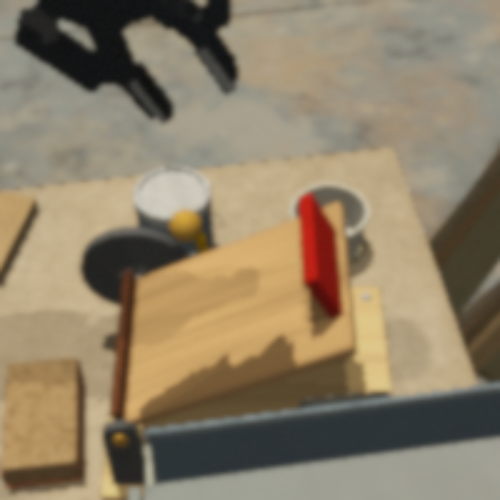

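The board is holding at about 0.48 rad with the pawl seated (ball at about 242, 178), and the gripper is clear. I'm handing the job in.

```bash
python3 -c "
from rig import bot
print(bot.close_job())"
```

```text
the job is handed in; nothing more can be done
None
```

The board was raised to its stop until the pawl was thrown clear, sank flat so the pawl dropped back in, and was raised slowly again; it now rests in the second notch (about 0.48 rad), and the job was handed in at about 20.7 s.

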